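# Clear the V-block and draw out the twist-drill tray

### The arm

A 6-joint arm with a two-finger parallel gripper is mounted at the origin on the work surface. World frame = base frame: x ahead of the robot, y to its left, z up, the work surface at z = 0. Lengths are in mm, angles in rad, forces in N, time in s.
With the tool pointing down it reaches from about 350 to 775 mm from the base axis. Payload 7.3 kg.
Tool frame: the origin (TCP) lies midway between the tips of the shut fingers; the grasp point (between the pads) lies 19 mm behind it; z points along the fingers, y is the line along which they close (so a half turn about z gives the same grasp; the last joint's range is limited). The gripper opens to 92 mm and grips with 3 to 60 N. Pads are 19 mm wide; open, the fingers measure 130 mm over their backs; the gripper's body (75 mm by 190 mm) begins 47 mm behind the grasp point.
Start: joints at [-1.444, 0.342, 1.524, -0, 1.275, -0.146], TCP at [141.472, -505.599, 226.741] pointing down, gripper open.
Joint ranges: [-2.53, 2.53], [-0.77, 2.02], [0.04, 2.7], [-1, 4.14], [0.28, 2.66], [-3.11, 3.11]. Speed limits (rad/s): [2.57, 2.57, 3.14, 3.14, 3.14, 3.14].

### API

Orientations are given as a rotation vector (axis times angle).
In Python, from bench import env gives the robot as it stands. The module is installed in compiled form; this text tells all that it offers. Calls block until the motion is done:
- env.goto(position, orientation): joint-space move of the TCP to a pose.
- env.movel(position, max_speed=150, ori=None): straight line of the TCP; ori=None keeps the orientation; max_speed is the mean speed in mm/s.
- env.move_j(angles): joint-space move.
- env.open_gripper() and env.gripper_close(f_grip=None): open the fingers fully, or close them until they stop; f_grip is the grip in N (None keeps the last).
- env.sleep(seconds).
- env.solve_ik(position, orientation): joint angles nearest the present ones, or None.
- env.get_state(): the state.
- env.get_image(name): name is "side" or "top" or "wrist"; returns a dict with "img" (480x640x3 uint8, red, green, blue), "fov_y" (degrees; the focal length in pixels is half the picture's height over the tangent of half this angle, whatever the lens; pixels are square), "cx", "cy" (the principal point, pixels), "origin" and "rotation" of the camera in the world; the wrist camera has in their place "tool_from_camera" (4x4, takes a point from camera to tool coordinates, whose origin is the TCP and whose axes are the flange's). Camera axes: x right, y up, looking along -z (the intrinsics and any distortion apply to the point x, -y, -z); pixel columns grow to the right and rows downward; lengths in mm; the calibration is good to about 2 mm. A picture is of the moment at which its call begins: read the wrist's pose just before it. There is no depth.
A pose or a line that the arm cannot do raises env.PlanningError and nothing moves.
- env.hand_in(): hands the job in; it is judged then, once.
The state is a dict: "time": time; "joint_pos": joint angles; "joint_vel": joint speeds; "effort": joint torques, N m; "eef_pos": TCP position; "tcp_rot": TCP orientation; "wrist_force": force on the tool from outside, world axes, zero at the start; "wrist_torque": the same for the moment, N m; "opening": finger opening in mm; "grip_force": force on a finger pad.
Only numpy, scipy, OpenCV 4.12 (cv2) and the standard library are available. Lean on these libraries where they do the work, as an engineer would, in place of code of your own. Each camera call takes 0.05 s, during which the arm holds its last target. There are 200 camera calls.

### The job

A steel V-block has been left standing in the way of the yellow twist-drill tray. Slide the V-block along the bench, without lifting or tipping it, until it is well clear to one side of the tray's path; only then hook a fingertip behind the yellow tray's upturned lip (do not pinch the lip) and draw the tray all the way out to its stop. Leave the green tray as it is, and the mug, the can and the little jar where they are.

Things in the scene. Friction and masses are not known exactly. Their poses are not given: they have to be found in the camera images.
- drill_caddy: Fixed low blue steel housing of the yellow tray, 160 (x) x 146 (y) x 62 mm high; a steel twist drill 110 mm long lies fixed along x on its lid (top at 71 mm). Origin: centre of its underside on the bench. Its own -x is the open front, out of which the tray slides, roughly towards the robot; its yaw varies. Stands left or right of the other housing.
- drill_tray (a joint): How far the yellow tray is drawn out, m: 0 shut, 0.12 the stop. It slides along the housing's own -x, stays where left, takes about 3 N. Tray 130 mm wide, floor top 10 mm above the bench, side walls to 28 mm. Its front juts out even when shut: an open pocket 50 mm long (lip to housing front, plus the joint value; lip to a 24 mm high cross rib in the tray: 54 mm) and 124 mm wide.
- drill_lip (a point): Middle of the top edge of the inner face (towards the housing) of the yellow tray's upturned lip, 45 mm above the bench; moves with the tray. The lip is an upright plate 130 mm wide (along the housing's y), 6 mm thick (from this point along the housing's -x), its foot on the tray floor. Fingers must not press its outer face. Axes as the housing's.
- bolt_caddy: Fixed blue housing of the green tray, of the same size and build, with a brass bolt lying on its lid. Origin: centre of its underside on the bench.
- bolt_tray (a joint): How far the green tray is drawn out, in m: 0 shut, 0.12 fully out. It is to be left as it is.
- bolt_lip (a point): Middle of the top edge of the inner face of the green tray's lip, 45 mm above the bench, moving with that tray.
- vblock: Loose dark steel V-block, 60 (x) x 44 (y) x 40 mm high, about 0.5 kg, with a V groove along its x on top. Stands on the bench in front of the yellow tray's lip. Origin: centre of its underside. To be well clear of the tray's path its centre must lie about 100 mm or more from the tray's centre line (the housing's x axis).
- mug: White mug, 76 mm across, 85 mm high, out to one side. Origin: centre of its underside. Not to be moved.
- can: Red can, 66 mm across, 110 mm high, out to the other side. Origin: centre of its underside. Not to be moved.
- tin: Small amber jar with a steel cap, 44 mm across, 35 mm high, standing on the rear of the lid of the green tray's housing. Origin: centre of its underside. Not to be moved.
There are look-alikes about, which are no part of the job. Several things look just like the vblock: the one meant starts farthest to the robot's left.

How it is judged:
By the outcome, as a careful person would: the job done as asked, in the order asked, and still so for the second after the job is handed in, with the robot touching nothing.
It also fails if it takes over 50 s, if anything falls off the work surface, if the arm or the gripper's body presses on something with over 40 N, if the wrist force passes 120 N, or if a joint passes its speed limit or range.

## Working session

There is one attempt and no reset: what is moved stays moved. The work goes in short steps, each a Python script; the robot and the scene stay as the last script left them, time stands still between calls to the robot, and variables do not carry over. Pictures are saved under pics/ and viewed, at most 10 in all, crops included, and the job is handed in when it is done.

```bash
mkdir -p pics; python3 - <<'E'
from bench import env
import cv2,pickle
s=env.get_state(); print(s['time'],s['eef_pos'],s['tcp_rot'],s['opening'])
for n in ['top','side']:
    d=env.get_image(n); cv2.imwrite(f'pics/{n}0.png',d['img'][:,:,::-1]); pickle.dump(d,open(f'{n}0.pkl','wb'))
    print({k:v for k,v in d.items() if k!='img'})
E
```

```text
0.0 [ 141.42049683 -505.16397849  226.04523532] [-3.11086090e+00 -4.26984829e-01 -3.77844102e-05] 91.81485693883812
{'fov_y': 53.35853255184211, 'cx': 312.5269855506879, 'cy': 239.05036397117658, 'origin': array([ 499.94478275,    9.84316176, 1154.65396096]), 'rotation': array([ 0.05931512, -0.04968554, -1.57823058])}
{'fov_y': 57.71114595361124, 'cx': 320.9547613214981, 'cy': 237.83581566185717, 'origin': array([ 64.65850408, 915.50604042, 711.29180204]), 'rotation': array([ 0.35922803, -1.32784179, -2.33556476])}
```

View pics/top0.png

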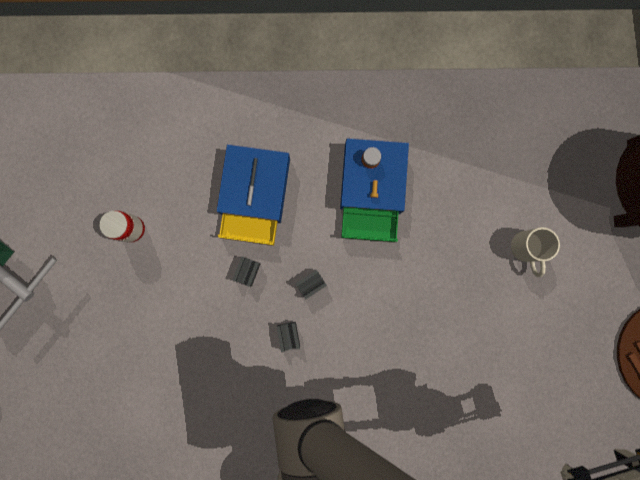

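View pics/side0.png

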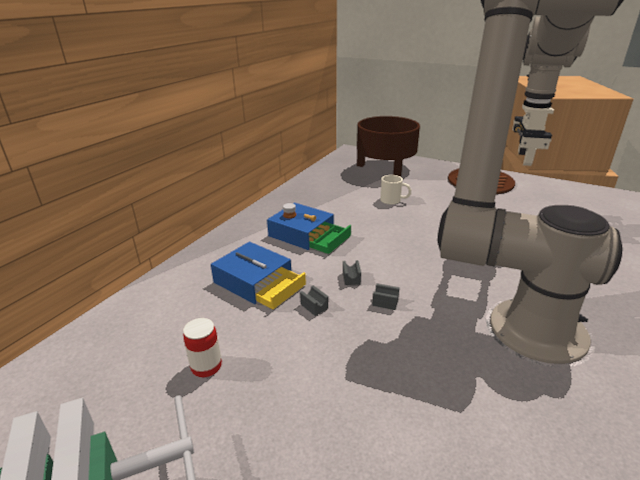

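The trays appear at yellow (248,230) and green (370,225). The V-block candidates are A (243,271), B (309,283) and C (286,336). A is farthest to the robot's left (image left is +y) and stands in front of the yellow lip, so I choose A. I'll check it in a close crop with the measurement code.

```bash
cat > h.py <<'E'
import numpy as np,cv2
from scipy.spatial.transform import Rotation as R
def ray(d,u,v):
    f=240/np.tan(np.radians(d['fov_y']/2))
    return R.from_rotvec(d['rotation']).apply([(u-d['cx'])/f,-(v-d['cy'])/f,-1])
def world(d,u,v,z):
    r=ray(d,u,v); o=d['origin']; return o+r*(z-o[2])/r[2]
def proj(d,p):
    f=240/np.tan(np.radians(d['fov_y']/2))
    q=R.from_rotvec(d['rotation']).inv().apply(np.asarray(p,float)-d['origin'])
    return d['cx']-f*q[...,0]/q[...,2], d['cy']+f*q[...,1]/q[...,2]
E
python3 - <<'E'
import pickle
from h import *
d=pickle.load(open('top0.pkl','rb'))
c=cv2.resize(d['img'][138:303,205:335],None,fx=3.6,fy=3.6,interpolation=cv2.INTER_CUBIC)
c=cv2.convertScaleAbs(c,alpha=1.6,beta=15)
cv2.imwrite('pics/crop.png',c[:,:,::-1])
for u,v,z in [(243,271,30),(309,283,30),(286,336,30),(248,243,45)]: print(world(d,u,v,z))
E
```

```text
[504.10720424 180.52441268  30.        ]
[474.79398236  25.51375574  30.        ]
[352.29311039  79.97941363  30.        ]
[569.0468693  166.73102107  45.        ]
```

View pics/crop.png

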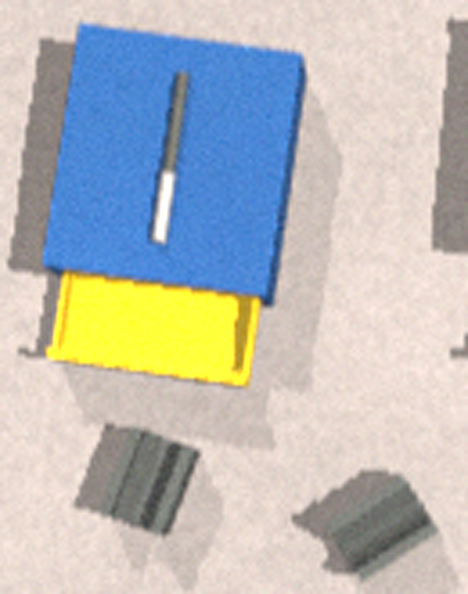

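The crop shows the chosen V-block centred near (150,482), i.e. full-picture (247,272), with its groove roughly along x and standing in front of the yellow lip. The yellow lip's top edge runs from (47,355) to (247,384). The lid corners are (80,24), (305,57), (268,300) and (44,264). Next I compute the poses.

```bash
python3 - <<'E'
import pickle
from h import *
d=pickle.load(open('top0.pkl','rb'))
W=lambda u,v,z: world(d,205+(u+.5)/3.6-.5,138+(v+.5)/3.6-.5,z)
L=np.array([W(*p,62) for p in [(80,24),(305,57),(268,300),(44,264)]]); print(L.round(1))
print('edges',np.linalg.norm(L-np.roll(L,-1,0),axis=1).round(1))
# rigid fit
M=np.array([[80,73],[80,-73],[-80,-73],[-80,73]],float)
c=L[:,:2].mean(0); H=(M.T@(L[:,:2]-c)); yaw=np.arctan2(H[0,1]-H[1,0],H[0,0]+H[1,1])
ax=np.array([np.cos(yaw),np.sin(yaw)]); print('house',c,'yaw',yaw, 'lip pred',c-130*ax)
P=[W(47,357,45),W(247,385,45)]; m=(P[0]+P[1])/2; print('lip outer edge',P,m[:2], np.linalg.norm(P[0]-P[1]), 'local',(m[:2]-c)@ax,(m[:2]-c)@[-ax[1],ax[0]])
for p in [(120,428),(200,452),(165,533),(82,508),(150,482),(108,424)]:
    q=W(*p,40)[:2]; print(p,q.round(1),'local',((q-c)@ax).round(1),((q-c)@[-ax[1],ax[0]]).round(1))
E
```

```text
[[798.6 213.9  62. ]
 [775.5  68.5  62. ]
 [618.2  92.8  62. ]
 [642.6 236.3  62. ]]
edges [147.3 159.3 145.5 157.6]
house [708.71498676 152.87915062] yaw -0.15479894707171116 lip pred [580.26945534 172.92273959]
lip outer edge [array([584.11083078, 237.50556919,  45.        ]), array([564.86515973, 107.88580314,  45.        ])] [574.48799526 172.69568617] 131.04075550621994 local -135.67732113683385 -1.1157323600400275
(120, 428) [537.9 190.8] local -174.6 11.2
(200, 452) [521.9 138.9] local -182.4 -42.6
(165, 533) [469.8 161.5] local -237.4 -28.3
(82, 508) [486.4 215.3] local -229.3 27.4
(150, 482) [502.8 171.3] local -206.3 -13.6
(108, 424) [540.6 198.6] local -173.2 19.3
```

The fits agree with the stated sizes: edges 147/159/146/158 mm against 146/160, lip width 131 against 130 mm, lip at −130 in the housing frame, so the tray is shut. I'll push the block towards local +y (the left side, away from blocks B and C) using the closed fingers held low.

```bash
cat >> h.py <<'E'
C=np.array([708.7,152.9]); YAW=-0.1548
AX=np.array([np.cos(YAW),np.sin(YAW)]); AY=np.array([-AX[1],AX[0]])
def loc(x,y,z): return np.r_[C+x*AX+y*AY,z]
def down(a): return np.pi*np.array([np.cos(a/2),np.sin(a/2),0])
def pick(env,p,angs):
    s=[(abs(q[5]),a) for a in angs for q in [env.solve_ik(p,down(a))] if q is not None]
    print(s); return down(min(s)[1])
E
python3 - <<'E'
from bench import env
from h import *
import pickle
p=loc(-206,-88,150)
o=pick(env,p,[YAW+np.pi/2,YAW-np.pi/2])
env.gripper_close(10); print(env.get_state()['opening'])
env.goto(p,o)
env.movel(loc(-206,-88,12),120)
s=env.get_state(); print(s['time'],s['eef_pos'],loc(-206,-88,12),s['wrist_force'])
for y in [-60,-30,0,30,60,94]:
    env.movel(loc(-206,y,12),60); s=env.get_state(); print(y,s['time'],s['wrist_force'].round(1))
env.movel(loc(-206,80,12),80); env.movel(loc(-206,80,160),150)
env.movel(loc(-206,-40,200),200)
s=env.get_state(); print(s['time'],s['wrist_force'])
d=env.get_image('top'); pickle.dump(d,open('top1.pkl','wb'))
cv2.imwrite('pics/top1.png',d['img'][:,:,::-1]); d=env.get_image('side'); cv2.imwrite('pics/side1.png',d['img'][:,:,::-1])
E
```

```text
[(np.float64(0.19798463931798338), 1.4159963267948965), (np.float64(2.94360801427181), -1.7255963267948966)]
0.6399128047803609
5.325 [492.11170148  97.71098902  12.58610837] [491.59520881  97.71386368  12.        ] [0.44872075 0.64046546 0.01785609]
-60 5.9417 [ 0.3 -0.1 -0.6]
-30 6.5917 [ 0.4  0.1 -0.4]
0 7.2417 [-0.2  0.5  0. ]
30 7.8917 [ 0.4  0.8 -0.3]
60 8.5417 [ 0.7 -0.7 -0.1]
94 9.2583 [-0.3  0.5 -0.2]
11.5 [ 0.3550926   0.79584652 -0.32049977]
```

View pics/top1.png

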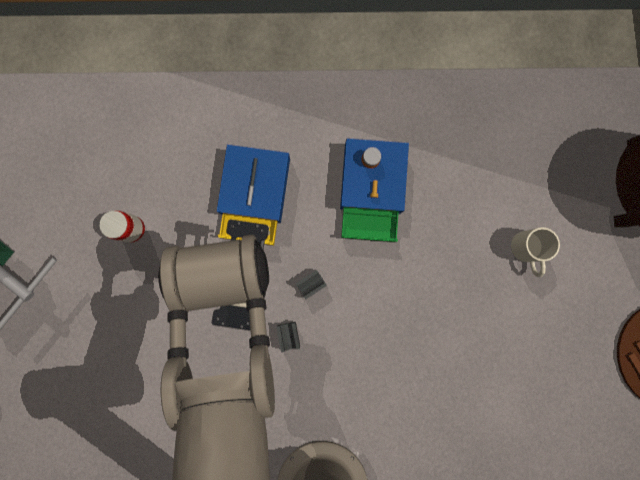

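The arm hides the block's area in the top view (around (200,270)); blocks B, C and both trays look unchanged. I'll look from the side.

View pics/side1.png

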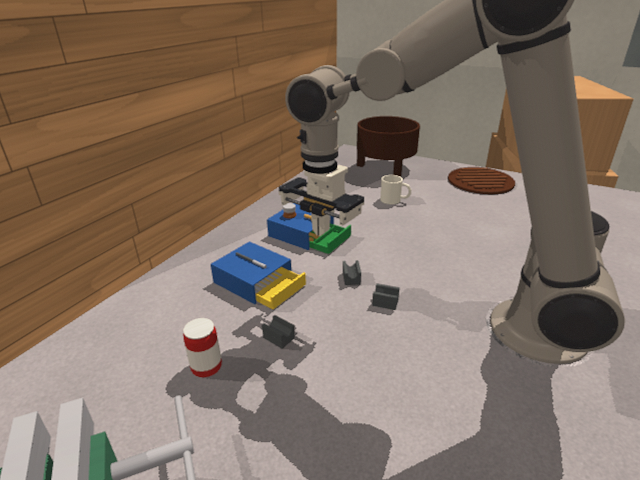

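The side view shows the block at about (280,332), upright and to the left of the tray's path. I'll compute its offset, then hook and draw the tray if it is clear.

```bash
python3 - <<'E'
from bench import env
from h import *
d=env.get_image('side')
q=world(d,280,332,20)[:2]; off=(q-C)@AY; print('block',q,'local',(q-C)@AX,off)
for n,u,v,z in [('lipR',304,281,45)]: print(n,world(d,u,v,z))
assert off>103
p=loc(-106,0,140)
o=pick(env,p,[YAW,YAW+np.pi,YAW-np.pi])
env.goto(p,o)
env.movel(loc(-106,0,60),150); env.movel(loc(-106,0,19),60)
s=env.get_state(); print(s['time'],s['eef_pos'],loc(-106,0,19),s['wrist_force'].round(1))
assert abs(s['wrist_force'][2])<8
f0=s['wrist_force']
x=-106
while x>-250:
    x-=10 if x>-222 else 1
    env.movel(loc(x,0,19),60); s=env.get_state()
    f=(s['wrist_force']-f0)[:2]@AX
    if x<-210 or x>-150: print(round(x,1),f.round(1),((s['eef_pos'][:2]-C)@AX).round(1))
    if f>14: break
print(s['time'])
E
```

```text
block [517.164234   309.98260298] local -213.46484291932393 125.67280794062863
lipR [551.27508847 144.23466279  45.        ]
[(np.float64(1.8767001440873372), -0.1548), (np.float64(1.2648925095024561), 2.9867926535897933), (np.float64(1.2648925095024566), -3.296392653589793)]
14.5583 [604.20617307 169.2807672   19.18502428] [603.96750697 169.24334435  19.        ] [-0.4  0.4  0.8]
-116 -0.2 -116.1
-126 1.1 -126.3
-136 -0.8 -136.5
-146 0.5 -146.7
-216 1.1 -216.8
-226 0.3 -226.8
-227 0.8 -227.2
-228 3.2 -227.7
-229 2.9 -228.8
-230 2.4 -230.0
-231 1.2 -231.1
-232 2.9 -232.1
-233 2.8 -233.1
-234 2.1 -234.1
-235 2.4 -235.1
-236 3.1 -236.1
-237 5.5 -236.1
-238 8.0 -236.1
-239 12.7 -236.1
-240 14.4 -236.1
21.8583
```

The stop is felt at TCP −236.1 with the force rising. I'll back off the lip, rise clear and check.

```bash
python3 - <<'E'
from bench import env
from h import *
env.movel(loc(-224,0,19),40); env.movel(loc(-224,0,160),150)
env.move_j([-1.444,0.342,1.524,0,1.275,-0.146])
s=env.get_state(); print(s['time'],s['wrist_force'].round(1))
d=env.get_image('top'); cv2.imwrite('pics/top2.png',d['img'][:,:,::-1])
for x in(-250,-256): print(proj(d,loc(x,0,45)))
E
```

```text
26.2417 [-0.1  1.   0.1]
(np.float64(237.26275146952491), np.float64(289.389674732493))
(np.float64(236.85555855283576), np.float64(291.9676847337843))
```

View pics/top2.png

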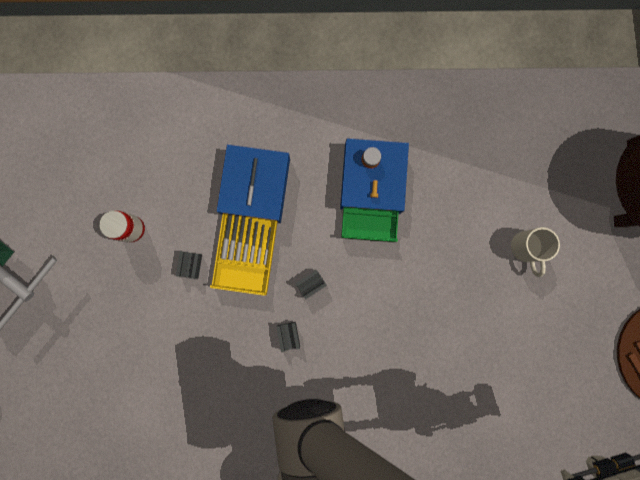

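The yellow tray is fully out, with its lip at row ~291 as predicted. The block stands clear at (188,265), and everything else is unchanged.

```bash
python3 - <<'E'
from bench import env
from h import *
d=env.get_image('top'); off=(world(d,189,265,40)[:2]-C)@AY; print(off)
if off>105: print(env.hand_in())
E
```

```text
121.2542924843913
the job is handed in; nothing more can be done
None
```

I slid the V-block about 120 mm clear to the left of the tray's path, drew the yellow tray out to its stop with a fingertip behind the lip, left the other items where they were, and handed the job in at about 26 s of the 50 s allowed.

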